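# Mount the brass mill roller between the bench centres

### The job

Slide the tailstock of the green bench centres back, take the brass roller out of the wooden case and lay it in the two V rests. Then gently push the tailstock up until both points are home in the roller's end holes and the roller is lifted clear of the rests and firmly clamped without play, and let go. Do not ram it, and leave the steel roller in the case.

Things in the scene. Friction and masses are not known exactly. Their poses are not given: they have to be found in the camera images.
- brass_roller: Brass mill roller, a cylinder 28 mm in diameter and 140 mm long, 0.2 to 0.45 kg; at the start it lies in one of the two pairs of saddles in the case, its axis level and 44 mm above the table. Origin at its middle on its axis, its x along the axis; both ends are alike, each with a round hole 18 mm in diameter and 16 mm deep on the axis.
- steel_roller: Dark steel roller of the same size in the other pair of saddles; stays there. Origin at its middle, x along its axis.
- case: Open wooden case on the table, outside 190 mm (its x) by 180 mm (its y), walls 50 mm high and 6 mm thick; two pairs of V saddles hold the rollers along its x at y = +36 and -36 mm (saddles 14 mm thick at x = +-45 mm, their tops 4 mm below the roller's axis). Origin under its centre. Fixed.
- bench: Green bench centres, bed 410 mm (its x) by 90 mm (its y), 30 mm high, fixed to the table, origin under its centre. Its x runs along the spindle line from the headstock (at -x) to the tailstock (at +x). The spindle line is at y = 0, 85 mm above the table. Headstock and tailstock blocks are 60 mm long, 64 mm wide and 108 mm high.
- headstock: Fixed green block at the -x end of the bench, front face at bench x = -137 mm, with a steel 60 degree point looking to +x. How far the point stands out is set anew each time and clamped: its blunt tip (4 mm wide) is between bench x = -98 and -68 mm, not measured, to be seen or felt. The point widens to 24 mm over 17 mm, then a round shank. Origin as the bench's.
- tailstock: Green block sliding along the bench x, with the same point looking to -x and a red grip on top. Origin at the blunt tip of its point, on the spindle line. Slides from bench x = +88 mm (fully back) to 0; 6 to 9 N of drag, stays where it is left. With the roller home the tips are about 116 mm apart; some 8 to 12 N of push beyond the drag seats it.
- tail_grip (a point): Middle of the tailstock's red grip, 126 mm above the table, 36 mm high (from 108 to 144 mm). Seen from above it is H-shaped: a web 24 mm wide across the bench and 32 mm long along it, closed at both ends by cheeks 8 mm thick and 44 mm wide (48 mm long over the cheeks).
- rests: Two aluminium V rests on the bench, each 14 mm thick, at bench x = -50 mm and +32 mm, open upwards. A roller lying in them has its axis 81 mm above the table, 4 mm below the spindle line, and can be slid along. Its origin is the same as the bench's.
- spindle_line (a point): Point on the spindle line, 85 mm above the table over the middle of the bench; its x runs along the spindle line like the bench's.
Mind the look-alikes: they are no part of the job. Leave any blue or red look-alike of the brass_roller alone.

How it is judged (in metres and radians):
On the way:
1. the brass roller lies in the rests between the two points (contact force between brass_roller and rests above 0.5 N and angle between the x axis of brass_roller and the x axis of bench, either way round below 0.06 rad and y of brass_roller in the frame of spindle_line between -0.005 and 0.005 m and z of brass_roller in the frame of spindle_line between -0.007 and -0.002 m), for 0.2 s.
At the end, for the whole second after the job is handed in: The brass roller is at rest between the two points alone, its middle within 2 mm of the spindle line across and in height, its axis within 0.025 rad of it, clear of the rests, each point pressing on it with over 5 N; the steel roller lies in its saddles (within 15 mm) (y of brass_roller in the frame of spindle_line between -0.002 and 0.002 m and z of brass_roller in the frame of spindle_line between -0.0018 and 0.002 m and angle between the x axis of brass_roller and the x axis of bench, either way round below 0.025 rad and contact force between brass_roller and rests below 0.1 N and contact force between brass_roller and headstock above 5 N and contact force between brass_roller and tailstock above 5 N and linear speed of brass_roller below 0.01 m/s and distance of steel_roller from where it was at the start of the episode below 0.015 m); the robot touches nothing.
It fails at once if the roller is rammed: a point presses on it with more than 30 N (contact force between brass_roller and tailstock above 30 N or contact force between brass_roller and headstock above 30 N).
It fails at once if the steel roller is knocked out of its saddles (distance of steel_roller from where it was at the start of the episode above 0.03 m).
It also fails if it takes over 61 s, if anything falls off the work surface, if the arm or the gripper's body presses on something with over 40 N, if the wrist force passes 120 N, or if a joint passes its speed limit or range.

### The arm

A 7-joint arm with a two-finger parallel gripper is mounted at the origin on the work surface. World frame = base frame: x ahead of the robot, y to its left, z up, the work surface at z = 0. Lengths are in mm, angles in rad, forces in N, time in s.
With the tool pointing down it reaches from about 425 to 1025 mm from the base axis. Payload 3.6 kg.
Tool frame: the origin (TCP) lies midway between the tips of the shut fingers; the grasp point (between the pads) lies 19 mm behind it; z points along the fingers, y is the line along which they close (so a half turn about z gives the same grasp; the last joint's range is limited). The gripper opens to 85 mm and grips with 20 to 120 N. Pads are 22 mm wide; open, the fingers measure 114 mm over their backs; the gripper's body (76 mm by 85 mm) begins 54 mm behind the grasp point. The pads swing forward as they close: fully open they stand 13 mm farther back than shut.
Start: joints at [1.063, 0.591, 0.048, 1.609, -0.033, 0.943, -0.034], TCP at [291.518, -663.812, 231.302] pointing down, gripper open.
Joint ranges: [-2.69, 2.69], [-0.47, 2.24], [-1.27, 1.36], [0.19, 2.51], [-1.53, 4.68], [0.08, 2.07], [-3.09, 3.09]. Speed limits (rad/s): [2.57, 2.57, 3.14, 3.14, 3.14, 3.14, 3.14].

### API

Orientations are given as a unit quaternion [w, x, y, z].
In Python, from rig import env gives the robot as it stands. The module is installed in compiled form; this text tells all that it offers. Calls block until the motion is done:
- env.move_pose(position, orientation): joint-space move of the TCP to a pose.
- env.move_straight(position, orientation=None, velocity=150, guard=None): straight line of the TCP; orientation=None keeps the orientation; velocity is the mean speed in mm/s. With guard (N) it stops when the force on the tool has changed by that much, and returns True; else False.
- env.move_j(angles): joint-space move.
- env.command_gripper(opening, force=None): opening from 0.0 (shut) to 1.0 (fully open); force is the grip in N (None keeps the last); returns when the fingers have stopped.
- env.wait(seconds).
- env.solve_ik(position, orientation): joint angles nearest the present ones, or None.
- env.capture(name): name is "side" or "top" or "wrist"; returns a dict with "img" (400x640x3 uint8, red, green, blue), "depth" (400x640 float32, mm along the optical axis (not along the pixel's ray), 0 where there is no reading), "vertical_fov" (degrees; the focal length in pixels is half the picture's height over the tangent of half this angle, whatever the lens; pixels are square), "cx", "cy" (the principal point, pixels), "k1" (the pictures are not rectified: a ray, as slopes to the right and down, at radius r is drawn at 1 + k1 r^2 times it, then the intrinsics apply), "R" (3x3) and "t" (3): a world point X has camera coordinates R X + t; the wrist camera has in their place "tool_from_camera" (4x4, takes a point from camera to tool coordinates, whose origin is the TCP and whose axes are the flange's). Camera axes: x right, y down, z forward; pixel columns grow to the right and rows downward; lengths in mm; the calibration is good to about 2 mm. A picture is of the moment at which its call begins: read the wrist's pose just before it.
A pose or a line that the arm cannot do raises env.Unreachable and nothing moves.
- env.job_done(): hands the job in; it is judged then, once.
Readings, each from a call of its own:
- env.current_time(): time.
- env.current_joint_positions(): joint angles.
- env.current_joint_velocities(): joint speeds.
- env.current_joint_torque(): joint torques, N m.
- env.current_position(): TCP position.
- env.current_ee_rot(): TCP orientation.
- env.current_ft_force(): force on the tool from outside, world axes, zero at the start.
- env.current_wrist_torque(): the same for the moment, N m.
- env.current_gripper_width(): opening from 0.0 (shut) to 1.0 (fully open).
- env.current_finger_force(): force on a finger pad.
Only numpy, scipy, OpenCV 4.12 (cv2) and the standard library are available. Lean on these libraries where they do the work, as an engineer would, in place of code of your own. Each camera call takes 0.05 s, during which the arm holds its last target. There are 200 camera calls.

## Working session

There is one attempt and no reset: what is moved stays moved. The work goes in short steps, each a Python script; the robot and the scene stay as the last script left them, time stands still between calls to the robot, and variables do not carry over. Pictures are saved under pics/ and viewed, at most 10 in all, crops included, and the job is handed in when it is done.

```bash
mkdir -p pics; cat > h.py <<'E'
from rig import env
import numpy as np, cv2
def K(c):
    f=200/np.tan(np.radians(c["vertical_fov"])/2)
    return f,c["cx"],c["cy"],c["k1"]
def ray(c,uv):
    f,cx,cy,k=K(c); d=(np.atleast_2d(uv)-[cx,cy])/f; s=d.copy()
    for _ in range(20): s=d/(1+k*(s**2).sum(1,keepdims=True))
    return np.c_[s,np.ones(len(s))]
def onplane(c,uv,z):
    r=ray(c,uv)@c["R"]; o=-c["R"].T@c["t"]
    return o+r*((z-o[2])/r[:,2])[:,None]
def cloud(c):
    v,u=np.mgrid[:400,:640]; r=ray(c,np.c_[u.ravel(),v.ravel()])
    return ((r*c["depth"].reshape(-1,1)-c["t"])@c["R"]).reshape(400,640,3)
E
python3 - <<'E'
from h import *
for n in("top","side"):
    c=env.capture(n); cv2.imwrite(f"pics/{n}0.png",c["img"][:,:,::-1]); np.save(n+"0.npy",c,allow_pickle=True)
    print(n,c["vertical_fov"],c["cx"],c["cy"],c["k1"],-c["R"].T@c["t"],c["R"][2],(c["depth"]>0).mean())
print(env.current_time(),env.current_ee_rot(),env.current_ft_force())
E
```

```text
top 54.849874622130905 321.70885055139746 203.02817740795254 -0.054679527774872394 [ 307.25802528  111.04891655 1001.1133005 ] [ 0.14642296 -0.00595241 -0.98920417] 0.9960078125
side 48.475353315783146 321.0933934466118 199.10713054070786 -0.021138685203879355 [ 11.4545847  792.44424906 858.12405329] [ 0.39048519 -0.61793592 -0.68240495] 0.99591796875
0.1 [-9.61277314e-04  9.78664588e-01  2.05461995e-01 -2.62282742e-04] [-0.9646499   0.51345321  0.22160996]
```

View pics/top0.png

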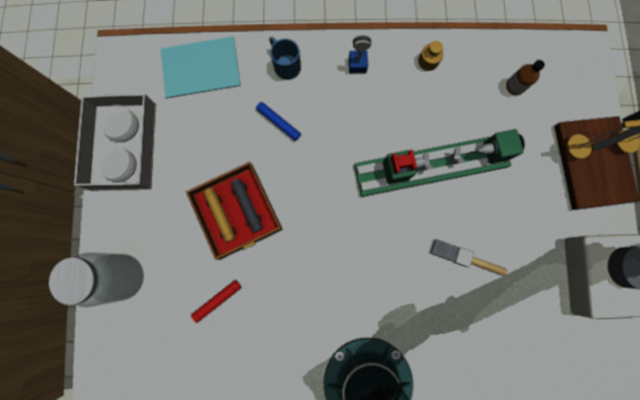

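View pics/side0.png

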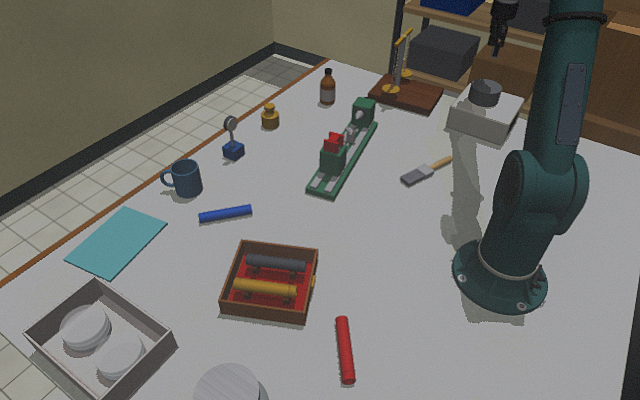

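The pictures show these roller-like objects:
- Yellow roller in the case, top (220,215).
- Dark roller in the case, top (246,205).
- Blue roller loose at (278,121).
- Red roller loose at (216,301).

The brass roller is the yellow one, since it lies in the saddles. The tailstock is at (402,163) and the headstock at (507,145). Next I'll take coarse measurements and enlarge a crop to confirm.

```bash
cat > m.py <<'E'
from h import *
def mask(img,kind):
    h=cv2.cvtColor(img,cv2.COLOR_RGB2HSV); H,S,V=[h[:,:,i].astype(int) for i in range(3)]
    return {"brass":(H>18)&(H<32)&(S>110)&(V>70),"green":(H>65)&(H<90)&(S>90)&(V>30),"red":((H<6)|(H>174))&(S>150)&(V>90)}[kind]
def comps(m,amin=60):
    n,l,s,ce=cv2.connectedComponentsWithStats(m.astype(np.uint8))
    return [(s[i,4],ce[i].round(1),l==i) for i in range(1,n) if s[i,4]>amin]
E
python3 - <<'E'
from m import *
c=np.load("top0.npy",allow_pickle=True).item(); P=cloud(c)
for k in("brass","green","red"):
    for a,ce,m in comps(mask(c["img"],k)):
        p=P[m]; e=np.linalg.eigh(np.cov(p[:,:2].T))[1][:,1]
        print(k,a,ce,np.median(p,0).round(1),p[:,2].max().round(1),"dir",np.degrees(np.arctan2(e[1],e[0])).round(1))
        r=cv2.minAreaRect(p[:,:2].astype(np.float32)); print("   ",np.round(r[0],1),np.round(r[1],1),round(r[2],1))
t=c["img"][110:270,170:540]
a=cv2.resize(c["img"][150:270,170:300],None,fx=3,fy=3,interpolation=3); b=cv2.resize(c["img"][115:205,345:535],None,fx=4,fy=4,interpolation=3)
o=np.zeros((760,800,3),np.uint8); o[:360,:390]=a; b=cv2.resize(b,(800,379))
o=np.zeros((600,800,3),np.uint8);o[:379,:]=b;o[380:600,:238]=cv2.resize(a,(238,220)); cv2.imwrite("pics/crop1.png",o[:,:,::-1])
E
```

```text
brass 319 [432.6  52.5] [ 844.6 -195.6   51.4] 1001.1 dir 150.4
    [585.5 -57.2] [ 51.7 649.5] 61.8
brass 95 [632.  123.2] [ 585.7 -575.5  230.9] 234.2 dir 113.3
    [ 735.3 -926.9] [ 18.9 801.7] 23.1
brass 418 [579. 146.] [ 584.4 -565.    61. ] 98.3 dir 157.3
    [ 591.5 -567.5] [62.9 76.8] 77.1
brass 287 [629.8 143.6] [ 589.5 -707.1   61.4] 1001.1 dir 108.2
    [ 548.8 -613.6] [  53.  1527.7] 18.6
brass 513 [218.8 214.2] [424.  360.9  56. ] 1001.1 dir -150.0
    [369.2 280. ] [349.5  85.5] 56.1
brass 105 [491.9 266.9] [ 280.3 -328.1   18.9] 23.9 dir 72.6
    [ 283.5 -318.5] [85.6 12.4] 71.7
green 573 [508.9 143.4] [ 578.5 -353.   108.6] 1001.1 dir 120.8
    [ 466.5 -129.3] [ 67.2 572.7] 26.8
green 164 [452.7 145.3] [ 600.9 -244.8   22.7] 1001.1 dir 107.3
    [497.2 -91.3] [ 84.5 548.5] 34.4
green 140 [473.  155.8] [ 571.1 -296.7   22.7] 36.4 dir 94.4
    [ 571.7 -297.5] [18.1 65.9] 8.4
green 181 [400.1 171.4] [507.4 -78.7 107.6] 1001.1 dir 125.5
    [451.8   3.1] [ 76.2 352.6] 41.1
green 936 [415.9 176.6] [ 518.5 -106.3   22.5] 1001.1 dir 94.8
    [ 509.3 -104.5] [181.1 562.5] 25.3
green 131 [440.5 161.9] [ 555.9 -208.1   22.6] 32.7 dir 98.3
    [ 555.4 -208.5] [18.4 53.5] 8.4
green 153 [355.1 347.4] [91.5 32.1 12.9] 33.1 dir 109.0
    [91.2 28. ] [32.8 77.7] 23.6
green 70 [334.5 366.3] [46.7 79.9 12.5] 1001.1 dir -173.1
    [170.1  86.3] [276.2  37.7] 2.5
red 255 [404.3 160. ] [530.5 -85.  144. ] 1001.1 dir 136.4
    [438.8  12.1] [ 58.2 324. ] 42.9
red 2452 [235.6 212.6] [432.2 330.3   7.1] 1001.1 dir -156.9
    [381.9 290.1] [338.  190.5] 38.0
red 510 [215.5 301.1] [210.4 373.3  25.7] 1001.1 dir 124.8
    [255.3 278.4] [ 48.6 347.1] 25.2
```

View pics/crop1.png

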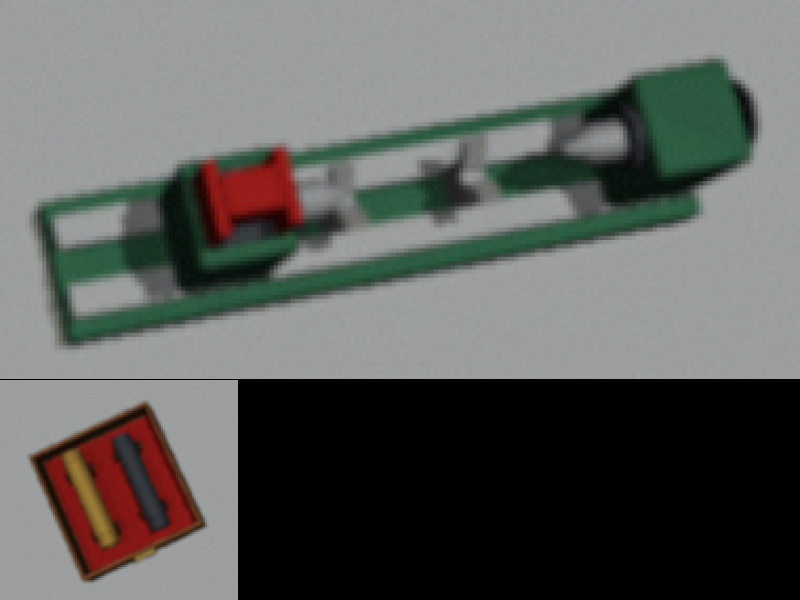

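The crop confirms the brass roller (left in the case, steel on the right), the tailstock with its red H grip on the left, and the headstock on the right. Next I'll look at the bench with the wrist camera.

```bash
cat >> m.py <<'E'
from scipy.spatial.transform import Rotation as Ro
def down(deg): return [0,np.cos(np.radians(deg)/2),np.sin(np.radians(deg)/2),0]
def wrist(name):
    p=np.array(env.current_position()); q=np.array(env.current_ee_rot()); c=env.capture("wrist")
    T=np.eye(4); T[:3,:3]=Ro.from_quat(np.r_[q[1:],q[0]]).as_matrix(); T[:3,3]=p
    W=np.linalg.inv(T@np.array(c["tool_from_camera"])); c["R"],c["t"]=W[:3,:3],W[:3,3]
    np.save(name+".npy",c,allow_pickle=True); cv2.imwrite(f"pics/{name}.png",c["img"][:,:,::-1]); return c
def load(n): return np.load(n+".npy",allow_pickle=True).item()
E
python3 - <<'E'
from m import *
c=env.capture("wrist"); print(c["tool_from_camera"],c["vertical_fov"],c["k1"])
q=down(98.4); 
t=[560,-190,400]
j=env.solve_ik(t,q); print(j)
if j is not None:
    env.move_pose(t,q); c=wrist("w1"); print(env.current_time(),env.current_position())
E
```

```text
[[ 3.18874712e-04 -9.58468922e-01 -2.85196815e-01  7.32349983e+01]
 [ 9.99999741e-01  4.89516681e-04 -5.27046196e-04 -6.88414250e-01]
 [ 6.44765998e-04 -2.85196573e-01  9.58468831e-01 -1.42998494e+02]
 [ 0.00000000e+00  0.00000000e+00  0.00000000e+00  1.00000000e+00]] 70.73221261739484 0.01107997130608482
[ 0.53935207  0.28683128 -0.37402875  1.70658266  0.11253428  1.16932909
  0.28176848]
2.25 [ 559.49645188 -191.84180393  399.37546652]
```

View pics/w1.png

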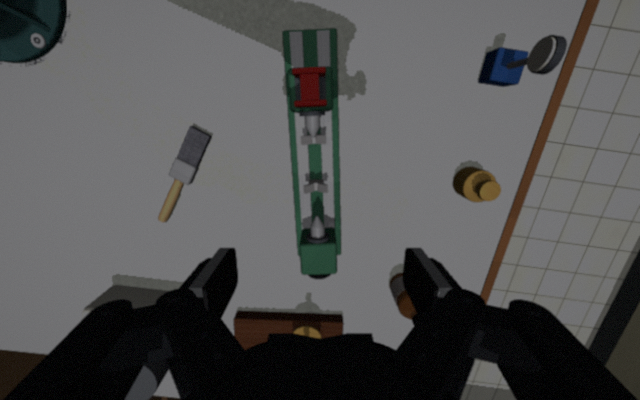

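The picture shows the bench running vertically: red grip (309,87), rests near (314,135) and (315,182), headstock point (317,225), headstock block (319,255). I'll move lower for precision.

```bash
python3 - <<'E'
from m import *
b=np.array([np.cos(np.radians(98.4)),np.sin(np.radians(98.4))])
env.move_pose([*(np.array([556,-190])),235],down(98.4)); env.wait(0.3); c=wrist("w2"); P=cloud(c)
print(env.current_time(),env.current_position())
cv2.imwrite("pics/w2c.png",cv2.resize(c["img"][:360,180:460],(466,600),interpolation=3)[:,:,::-1])
for k in("green","red"):
    for a,ce,m in comps(mask(c["img"],k),100):
        p=P[m]; z=np.median(p[:,2]); print(k,a,ce,np.median(p,0).round(1))
m=mask(c["img"],"green")
for lo,hi,mm,zz in((100,116,m,108),(136,152,mask(c["img"],"red"),144),(18,40,m,30)):
    s=mm&(P[:,:,2]>lo)&(P[:,:,2]<hi)
    for a,ce,q in comps(s,80):
        v,u=np.nonzero(q); X=onplane(c,np.c_[u,v],zz)[:,:2].astype(np.float32); r=cv2.minAreaRect(X); print(zz,a,ce,np.round(r[0],1),np.round(r[1],1),round(r[2],2),np.median(P[q][:,2]).round(1))
E
```

```text
3.3 [ 556.72697216 -190.20374223  236.21008606]
green 6212 [315.7 181.2] [ 558.8 -187.6   23.4]
green 633 [306.   15.5] [516.6 -15.2  22.5]
green 745 [313.4 182.8] [ 551.1 -200.7   22.2]
green 573 [316.5 247.3] [ 567.8 -291.3   22.3]
108 1207 [308.8  76.7] [530.3 -85.5] [61.6 57.9] 10.12 108.0
108 1542 [318.  320.9] [ 578.2 -343. ] [60.4 44.8] 10.51 108.2
30 310 [271.   17.9] [480.8 -27.2] [ 9.1 37.8] 11.18 22.5
30 631 [305.9  15.5] [517.3 -17.5] [21.5 28.9] 8.48 22.5
30 1952 [343.1 149.2] [ 586.5 -185.3] [ 10.3 381.7] 10.22 22.3
30 1121 [284.8 197.4] [ 522.2 -246.4] [  9.9 261.7] 10.63 22.3
30 745 [313.4 182.8] [ 551.2 -200.1] [20.8 60.3] 9.71 22.2
30 573 [316.5 247.3] [ 568.2 -291.1] [20.7 66.6] 10.84 22.3
```

View pics/w2c.png

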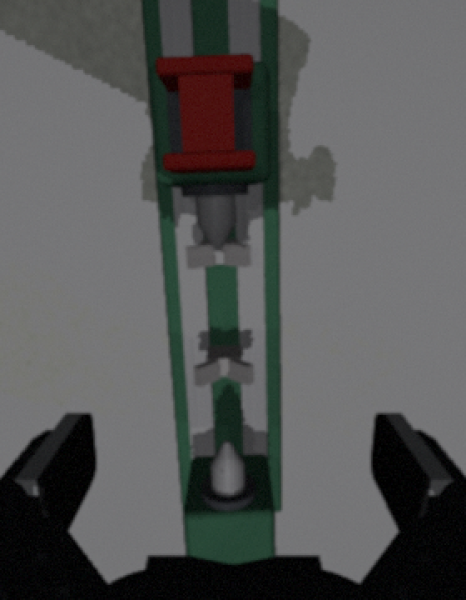

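```bash
python3 - <<'E'
from m import *
c=load("w2"); P=cloud(c); h=cv2.cvtColor(c["img"],cv2.COLOR_RGB2HSV).astype(int)
red=((h[:,:,0]<8)|(h[:,:,0]>172))&(h[:,:,1]>140)&(h[:,:,2]>35)
s=red&(P[:,:,2]>138)&(P[:,:,2]<150)
for a,ce,q in comps(s,80):
    v,u=np.nonzero(q); X=onplane(c,np.c_[u,v],144)[:,:2].astype(np.float32); r=cv2.minAreaRect(X); print("red",a,ce,np.round(r[0],1),np.round(r[1],1),round(r[2],2),np.median(P[q],0).round(1))
# rails
m=mask(c["img"],"green"); lines=[]
for a,ce,q in comps(m&(P[:,:,2]>18)&(P[:,:,2]<40),1000):
    v,u=np.nonzero(q); X=onplane(c,np.c_[u,v],22.3)[:,:2].astype(np.float32)
    vx,vy,x,y=cv2.fitLine(X,cv2.DIST_HUBER,0,.01,.01).ravel(); print("rail",np.degrees(np.arctan2(vy,vx)).round(2)%180,x,y); lines.append((x,y))
a=np.radians(100.4); b=np.array([np.cos(a),np.sin(a)]); n=np.array([-b[1],b[0]])
print("rail offs",[np.dot(l,n).round(1) for l in lines])
for nm,uv,z in(("htip",(316.4,266),85),("ttip",(311.6,148.4),85),):
    X=onplane(c,[uv],z)[0]; print(nm,X.round(1),X[:2]@b,X[:2]@n)
# points seen above z 75 off green, profile in bench coords
g=~m&~red&(P[:,:,2]>55)&(P[:,:,2]<105)&(abs(P[:,:,:2]@n-(-590+0*0))<1e9)
v,u=np.nonzero(g); p=P[g]; S=p[:,:2]@b; D=p[:,:2]@n
mid=np.mean([np.dot(l,n) for l in lines]); print("mid",mid)
for s0 in range(-460,-60,6):
    k=(abs(S-s0)<3)&(abs(D-mid)<40)
    if k.sum()>3: print(s0,k.sum(),"lat",np.percentile(D[k]-mid,[2,50,98]).round(1),"z",np.percentile(p[k,2],[5,50,98]).round(1))
E
```

```text
red 2639 [303.7  66.7] [529.7 -84.9] [42.6 47.4] 10.32 [529.6 -83.5 144.3]
rail 100.32 583.7977 -162.09526
rail 100.39 517.34955 -230.93423
rail offs [np.float64(-544.9), np.float64(-467.2)]
htip [ 567.7 -284.7   85. ] -382.49529235542354 -506.9803810389705
ttip [ 543.3 -150.5   85. ] -246.0655905537311 -507.2407298744814
mid -506.0538495502785
-442 7 lat [-31.  -30.9  32.1] z [103.8 104.6 104.8]
-436 6 lat [-31.    0.2  31.7] z [104.4 104.7 104.9]
-430 5 lat [-31.3 -31.1  27.1] z [ 76.9 103.5 104.8]
-424 560 lat [-30.4 -11.2  29.9] z [ 57.5  86.6 104.5]
-418 353 lat [-18.3   0.7  19. ] z [ 76.9  96.3 104.8]
-412 94 lat [-11.3  -0.7  11.2] z [89.  95.8 98.7]
-406 89 lat [-11.4  -0.8  11. ] z [88.7 95.8 98.3]
-400 97 lat [-10.6   0.1  12. ] z [87.8 95.7 98.2]
-394 124 lat [-10.   -0.   10.6] z [85.9 93.  96.9]
-388 76 lat [-6.1 -0.3  6.8] z [85.7 90.3 93.5]
-382 30 lat [-2.8  0.7  4.3] z [85.2 87.6 89.7]
-340 116 lat [-19.1   1.7  20.1] z [59.6 72.  78.3]
-334 167 lat [-19.6   1.5  20.6] z [59.7 72.  78.2]
-328 219 lat [-18.5   0.2  19.5] z [56.2 68.3 77.8]
-262 6 lat [-17.4   2.7  20
[... 162 characters left out ...]
[59.5 74.8 90.3]
-238 85 lat [-7.2  0.1  8. ] z [87.1 91.4 94.5]
-232 125 lat [-9.9  0.4 10.6] z [89.4 94.7 97.7]
-226 153 lat [-10.5   1.   11.5] z [89.7 95.8 98.1]
-220 148 lat [-10.8  -0.   12.1] z [88.7 95.6 98. ]
-214 190 lat [-17.8   0.6  18.3] z [ 90.8  98.3 104.9]
-208 159 lat [-25.4  -3.7  22.2] z [ 92.6 103.1 105. ]
-202 5 lat [-25.8  31.9  32.3] z [103.2 103.9 104.8]
-190 11 lat [-31.  -30.8  32.2] z [103.4 104.2 104.9]
-184 5 lat [-26.   32.3  32.5] z [103.1 103.4 104.3]
-178 6 lat [-31.1   0.5  32.1] z [103.7 104.3 104.9]
-172 10 lat [-31.2  32.   32.4] z [102.4 104.  104.9]
-166 5 lat [-31.2  31.9  32.3] z [103.3 104.  104.6]
-148 5 lat [-26.9 -25.3 -23.6] z [104.3 104.7 104.8]
```

Bench yaw is 100.36° and the head tip is at bench x ≈ -98. The tail tip is at about +37. Now I'll slide the tailstock back, then look at the case.

```bash
cat >> m.py <<'E'
YAW=100.36; _a=np.radians(YAW); B=np.array([np.cos(_a),np.sin(_a)]); N=np.array([-B[1],B[0]])
ORG=-283.5*B-505.7*N
def bw(x,y=0): return ORG+x*B+y*N
def wb(p): d=np.array(p)[:2]-ORG; return np.array([d@B,d@N])
QB=down(YAW)
E
python3 - <<'E'
from m import *
g=np.array([529.7,-84.9]); print("grip bench",wb(g),"dx tip->grip guess",)
env.move_pose([*g,190],QB); print(env.current_time())
env.move_straight([*g,114],velocity=150,guard=15)
env.command_gripper(0.0,40); print("w",env.current_gripper_width(),env.current_finger_force(),wb(env.current_position()),env.current_position()[2],env.current_ft_force())
p=bw(wb(g)[0]+58,wb(g)[1])
print("stop",env.move_straight([*p,114],velocity=70,guard=18)); print(wb(env.current_position()),env.current_ft_force(),env.current_time())
E
```

```text
grip bench [ 1.04726860e+02 -9.66631038e-02] dx tip->grip guess
3.8417
w 0.2713524066776881 41.55569314956665 [104.65087302   0.14714912] 114.53832155997576 [-1.33505369  0.27512701  5.5958852 ]
stop False
[156.18722312   0.22361386] [  1.35441869 -12.92607568   3.86545202] 6.0667
```

```bash
python3 - <<'E'
from m import *
env.command_gripper(1.0); p=env.current_position(); print(wb(p),env.current_ft_force())
env.move_straight([p[0],p[1],200],velocity=250)
q=down(202)
t=np.array([440,340]); j=env.solve_ik([*t,280],q); print(j)
if j is not None:
    env.move_pose([*t,260],q); env.wait(0.2); c=wrist("w3"); print(env.current_time(),env.current_position())
    P=cloud(c); h=cv2.cvtColor(c["img"],cv2.COLOR_RGB2HSV).astype(int)
    br=(h[:,:,0]>16)&(h[:,:,0]<34)&(h[:,:,1]>90)&(h[:,:,2]>40)&(P[:,:,2]>46)&(P[:,:,2]<64)
    for a,ce,m in comps(br,150):
        p=P[m]; r=cv2.minAreaRect(p[:,:2].astype(np.float32)); print(a,ce,np.median(p,0).round(1),np.round(r[0],1),np.round(r[1],1),round(r[2],2),p[:,2].max())
        f=cv2.fitLine(p[:,:2].astype(np.float32),cv2.DIST_HUBER,0,.01,.01).ravel(); print(np.degrees(np.arctan2(f[1],f[0])))
E
```

```text
[1.63295860e+02 7.15846193e-02] [-0.59240236 -0.51664486 -0.050548  ]
[-0.0634062   0.45425545 -0.91775578  1.9163026   0.43236168  0.98221152
  0.77503089]
8.85 [440.59687413 338.99063618 259.75303657]
2193 [343.5 167.2] [418.4 362.2  56.5] [423.5 364.9] [138.5  26.3] 24.22 60.76718716920112
24.722641
```

View pics/w3.png

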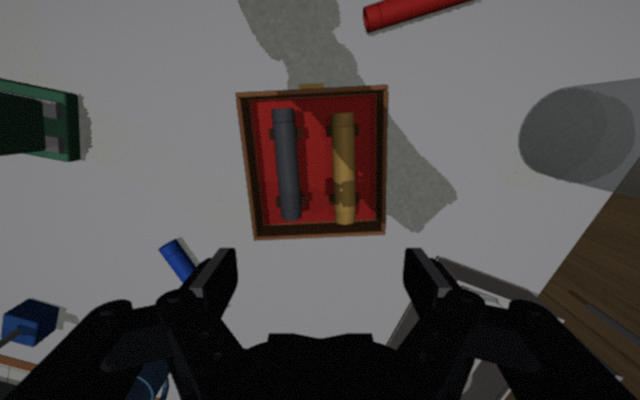

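The picture shows the brass roller at (343,167) and the steel one at (287,163). I'll grasp the brass one.

```bash
python3 - <<'E'
from m import *
q=down(204.5); g=[423.5,364.9]
env.command_gripper(0.6,60)
env.move_pose([*g,130],q)
print(env.move_straight([*g,28],velocity=120,guard=12),env.current_position(),env.current_ft_force())
env.command_gripper(0.0,60); print("w",env.current_gripper_width()*85,env.current_finger_force(),env.current_position())
env.move_straight([*g,150],velocity=150); print(env.current_gripper_width()*85,env.current_ft_force(),env.current_time())
for th in (YAW,YAW+180,YAW-180): print(env.solve_ik([*bw(-22),160],down(th)))
E
```

```text
False [423.8179857  365.46610251  28.6243406 ] [-0.21225699 -0.37649105  0.2817208 ]
w 26.081002651990513 58.61472308635712 [424.24072717 364.60831332  28.98453755]
25.57133730863495 [-1.03830868 -0.16962949 -4.52236014] 12.1833
[ 0.59685515  0.54656089 -0.43246067  1.96004271  0.34229867  0.70623948
  0.13730852]
[ 1.02706458  0.80077441 -1.15039992  1.94262816  0.8796948   1.01702961
  2.78322897]
[ 1.02706458  0.80077441 -1.15039992  1.94262816  0.8796948   1.01702961
  2.78322897]
```

```bash
python3 - <<'E'
from m import *
p=env.current_position(); env.move_straight([p[0],p[1],190],velocity=250)
env.move_pose([*bw(-22),190],QB); env.move_straight([*bw(-22),125],velocity=200); env.wait(0.2)
c=wrist("w4"); P=cloud(c); h=cv2.cvtColor(c["img"],cv2.COLOR_RGB2HSV).astype(int)
print(env.current_time(),env.current_gripper_width()*85,wb(env.current_position()),env.current_position()[2])
br=(h[:,:,0]>16)&(h[:,:,0]<34)&(h[:,:,1]>90)&(h[:,:,2]>40)&(P[:,:,2]>120)&(P[:,:,2]<170)
for a,ce,m in comps(br,150):
    p=P[m]; l=np.array([wb(x) for x in p]); print(a,ce,"bench x",np.percentile(l[:,0],[0.5,99.5]).round(1),"y",np.percentile(l[:,1],[1,50,99]).round(1),"ztop",np.percentile(p[:,2],98).round(1),"slope y,z",np.polyfit(l[:,0],l[:,1],1)[0])
cv2.imwrite("pics/w4c.png",cv2.resize(c["img"][:340,160:480],None,fx=1.7,fy=1.7,interpolation=3)[:,:,::-1])
E
```

```text
15.325 25.962960157022763 [-22.34887748  -1.10126614] 126.45273397574968
11914 [319.8 224. ] bench x [-53.9  49.6] y [-14.4  -1.8  10.8] ztop 156.4 slope y,z 0.0014745534025079766
```

View pics/w4c.png

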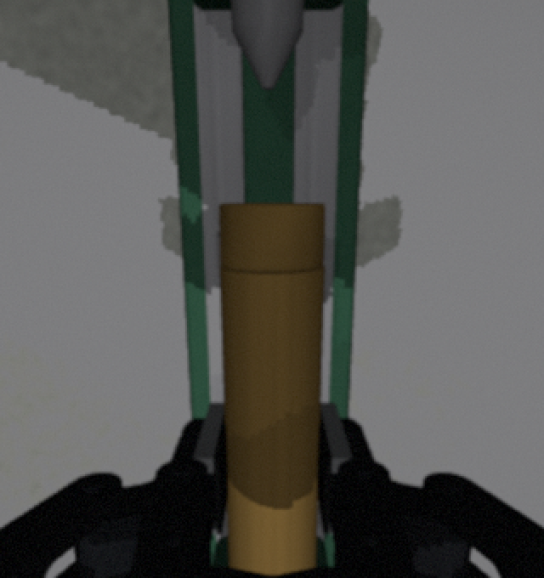

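The roller is straight in the hand; its tail end (near (272,205) in the crop) is at bench x ≈ +49.6, clear of both points. I'll lay it in the rests.

```bash
python3 - <<'E'
from m import *
t=bw(-22,1.2)
env.move_straight([*t,74],velocity=120,guard=10)
print(env.move_straight([*t,60],velocity=25,guard=5),wb(env.current_position()),env.current_position()[2],env.current_ft_force())
env.command_gripper(0.55); print(env.current_position()[2],env.current_ft_force()); env.wait(0.3)
p=env.current_position(); env.move_straight([p[0],p[1],150],velocity=200)
c=wrist("w5"); P=cloud(c); h=cv2.cvtColor(c["img"],cv2.COLOR_RGB2HSV).astype(int)
br=(h[:,:,0]>16)&(h[:,:,0]<34)&(h[:,:,1]>90)&(h[:,:,2]>40)&(P[:,:,2]>60)&(P[:,:,2]<170)
for a,ce,m in comps(br,150):
    p=P[m]; l=np.array([wb(x) for x in p]); print(a,ce,"bench x",np.percentile(l[:,0],[0.5,99.5]).round(1),"y",np.percentile(l[:,1],[1,50,99]).round(1),"ztop",np.percentile(p[:,2],98).round(1),"slope",np.polyfit(l[:,0],l[:,1],1)[0])
print(env.current_time())
env.command_gripper(1.0)
g=bw(156.2,0.2); env.move_pose([*g,190],QB); env.move_straight([*g,114],velocity=150,guard=15); print(env.current_position()[2])
env.command_gripper(0.0,40); print(env.current_time(),wb(env.current_position()),env.current_gripper_width()*85,env.current_ft_force())
E
```

```text
True [-22.41828079  -0.16180946] 66.03221301343932 [ 1.30215986 -0.70178342  1.8299355 ]
64.98796046205197 [ 0.35199624 -0.3412355  -0.5929478 ]
5898 [323.2 204.4] bench x [-88.8  49.1] y [-13.   -0.3  12.2] ztop 96.0 slope 0.0020173277574785445
17.5667
113.94450705850784
20.0417 [156.14415434   0.2724209 ] 23.463236219240066 [-2.0273528   0.11878895  5.89078008]
```

The roller is in the rests, level and aligned. Next I'll measure the drag on free travel.

```bash
python3 - <<'E'
from m import *
x=156.0
for gd in (6,7,8,9,10,11):
    f0=np.array(env.current_ft_force()); x=wb(env.current_position())[0]-7
    r=env.move_straight([*bw(x,0.2),114],velocity=15,guard=gd)
    f=np.array(env.current_ft_force()); print(gd,r,wb(env.current_position()).round(2),"f0",round(f0[:2]@B,1),"f",(f[:2]@B).round(2),(f[:2]@N).round(2),f[2].round(1),round(env.current_time(),2))
E
```

```text
6 True [155.95   0.26] f0 0.5 f -0.07 0.0 3.5 20.33
7 True [155.43   0.27] f0 -0.1 f 0.37 0.15 3.1 20.64
8 True [153.93   0.28] f0 0.4 f 0.28 -0.29 3.1 21.0
9 True [150.97   0.27] f0 0.3 f 0.92 -0.19 3.3 21.43
10 False [146.39   0.25] f0 0.9 f 5.36 3.18 8.5 22.07
11 False [141.76   0.26] f0 5.4 f 4.67 1.71 8.5 22.53
```

```bash
python3 - <<'E'
from m import *
def push(x,v,gd):
    r=env.move_straight([*bw(x,0.2),114],velocity=v,guard=gd)
    f=np.array(env.current_ft_force()); p=env.current_position(); print(gd,r,wb(p).round(2),p[2].round(1),"f",(f[:2]@B).round(2),(f[:2]@N).round(2),f[2].round(1),round(env.current_time(),2)); return r
push(122,40,14)
push(94,20,13)
push(72,10,16)
push(72,10,18)
E
```

```text
14 False [123.64   0.23] 114.5 f 3.39 2.19 10.0 23.12
13 False [97.88  0.17] 114.5 f 7.66 2.55 9.4 24.67
16 True [86.41  0.16] 114.5 f 1.21 -0.41 2.9 26.54
18 True [86.5   0.19] 114.5 f 1.3 1.21 3.6 27.4
```

Both pushes stopped at grip x = 86.4, so the tip is at about 18.2, which is where "home" was predicted. I'll release and check by eye.

```bash
python3 - <<'E'
from m import *
env.command_gripper(1.0); p=env.current_position(); env.move_straight([p[0],p[1],200],velocity=200)
env.move_pose([*bw(-5,0),220],QB); env.wait(0.2); c=wrist("w6"); P=cloud(c); h=cv2.cvtColor(c["img"],cv2.COLOR_RGB2HSV).astype(int)
br=(h[:,:,0]>16)&(h[:,:,0]<34)&(h[:,:,1]>90)&(h[:,:,2]>40)&(P[:,:,2]>60)&(P[:,:,2]<170)
for a,ce,m in comps(br,150):
    p=P[m]; l=np.array([wb(x) for x in p]); print(a,ce,"bench x",np.percentile(l[:,0],[0.5,99.5]).round(1),"y",np.percentile(l[:,1],[1,50,99]).round(1),"ztop",np.percentile(p[:,2],98).round(1),"slope",np.polyfit(l[:,0],l[:,1],1)[0])
    k=abs(l[:,1]-np.median(l[:,1]))<3; 
    for x0 in range(-105,31,15):
        s=k&(abs(l[:,0]-x0)<6)
        if s.sum()>5: print(x0,np.median(p[s,2]).round(1),end="; ")
print(env.current_time())
cv2.imwrite("pics/w6c.png",cv2.resize(c["img"][:350,180:460],None,fx=1.7,fy=1.7,interpolation=3)[:,:,::-1])
E
```

```text
3208 [320.4 223.3] bench x [-107.7   30.2] y [-13.3  -0.4  11.9] ztop 99.9 slope 0.004212991115639045
-105 99.2; -90 99.2; -75 99.2; -60 98.8; -45 99.0; -30 98.9; -15 99.0; 0 99.0; 15 98.6; 30 98.8; 788 [590.6 245.4] bench x [-81.2 -48.1] y [-312.1 -294.  -279.1] ztop 80.6 slope 0.0187358264614822
-75 79.1; -60 79.3; -45 77.7; 29.3083
```

View pics/w6c.png

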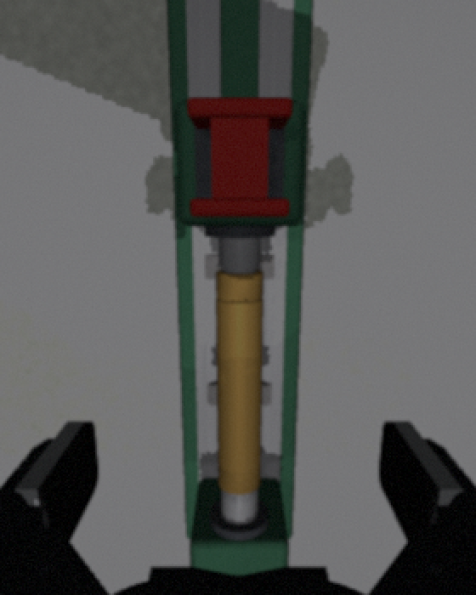

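The picture shows the roller at (238,380) in the crop, held between both points and with its top at 99 mm all along, so the axis is at 85 mm and clear of the rests. The guard stop relaxes the push abruptly, so I'll press once more with a steady spring push and open the fingers under load.

```bash
python3 - <<'E'
from m import *
g=bw(86.5,0.2); env.move_pose([*g,190],QB); env.move_straight([*g,114],velocity=150,guard=15)
env.command_gripper(0.0,50); p=env.current_position(); print(wb(p),env.current_ft_force(),env.current_time())
x=wb(p)[0]; f0=np.array(env.current_ft_force())[:2]@B
for d in (3,5,6,7,8,9,10):
    r=env.move_straight([*bw(x-d,0.2),114],velocity=10,guard=17); env.wait(0.1)
    f=np.array(env.current_ft_force())[:2]@B; print(d,r,wb(env.current_position()).round(2),"f",round(f,2),round(env.current_time(),2))
    if r or f>=16.5 or env.current_time()>45: break
env.command_gripper(1.0); p=env.current_position(); print(wb(p),env.current_ft_force())
E
```

```text
[86.43318736  0.09460164] [-1.25807598  0.42650731  5.7532664 ] 31.0333
3 False [86.39  0.11] f 6.69 31.59
5 False [86.43  0.09] f 8.2 32.04
6 False [86.37  0.1 ] f 10.53 32.39
7 False [86.33  0.13] f 13.03 32.74
8 False [86.29  0.14] f 13.0 33.09
9 False [86.22  0.12] f 16.54 33.44
[76.72402811  0.30212515] [-0.16440325 -0.09953588 -0.32887054]
```

```bash
python3 - <<'E'
from m import *
p=env.current_position(); env.move_straight([p[0],p[1],200],velocity=150)
env.move_pose([*bw(-5,0),220],QB); env.wait(0.2); c=wrist("w7"); P=cloud(c); h=cv2.cvtColor(c["img"],cv2.COLOR_RGB2HSV).astype(int)
br=(h[:,:,0]>16)&(h[:,:,0]<34)&(h[:,:,1]>90)&(h[:,:,2]>40)&(P[:,:,2]>60)&(P[:,:,2]<170)
a,ce,m=max(comps(br,150),key=lambda t:t[0]); p=P[m]; l=np.array([wb(x) for x in p])
k=abs(l[:,1]-np.median(l[:,1]))<3
ok=[np.median(p[k&(abs(l[:,0]-x0)<6),2]).round(1) for x0 in (-100,-70,-40,-10,20)]
print(np.percentile(l[:,0],[.5,99.5]).round(1),np.median(l[:,1]).round(1),ok,env.current_time())
if min(ok)>97.8 and max(ok)<100.2: print(env.job_done())
E
```

```text
[-107.5   30.2] -0.4 [np.float64(99.1), np.float64(99.2), np.float64(98.8), np.float64(98.9), np.float64(98.6)] 35.475
the job is handed in; nothing more can be done
None
```

The job is handed in at about 35 s: the brass roller sits between both points, lifted clear of the rests (its top measured at 99 mm all along), and the steel roller was left in the case. The clamp force wasn't measured after release; the last push was about 16.5 N including drag, and the judging result was not shown.

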